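# Set the air-gauge selector to the spanner nut's station

## Task

Turn the selector knob in the middle of the round six-station gauge plate until its pointer points at the small hexagonal spanner nut. The knob turns endlessly without stops: go the shorter way round, not the long way past the plain setting ring. Leave the nut and the ring standing where they are, and let go of the knob.

Things in the scene. Friction and masses are not known exactly. Their poses are not given: they have to be found in the camera images.
- selector: Turret knob at the centre of a fixed grey round plate. Origin on the vertical turning axis at the plate's top face, 16 mm above the worktop; x along the pointer, z up. On top a black grip bar, centred on the axis, along x: 60 mm long, 14 wide (y), 60 to 92 mm above the origin; grip across its width from above. Turns both ways, no stops or detents, light friction (0.06 N m), stays where left.
- aim (a point): Imaginary point on the selector's x axis, 90 mm from the turning axis, at the plate's top face; it moves with the pointer and passes over the seat centres. The pointer is a black arm with a white line, low over the plate, tip 59 mm from the axis. The white line on top of the grip bar is on the pointer's side too. The plate is 242 mm across, 16 thick, turned any way.
- spanner_nut: The target: loose steel nut, hexagonal head 29 mm across with small pin holes in its top, 23 mm high; origin at the centre of its underside. Stands on one of the plate's six seats (round pads 60 degrees apart, centres 90 mm from the axis), at the start 40 to 80 degrees from the pointer, to either side. No part on the plate is over 36 mm high.
- setting_ring: Plain loose steel ring, 45 mm across, 12 mm high, with a round hole; origin at the centre of its underside. Stands on the seat at the other side of the pointer, 120 degrees from the nut, so that the long way round would pass it first.
Things that resemble listed ones, but are neither listed nor needed, are in the scene too. What is shaped like the spanner_nut but purple, turquoise or yellow is not meant.

How it is judged:
By the outcome, as a careful person would: the job done as asked, in the order asked, and still so for the second after the job is handed in, with the robot touching nothing.
It also fails if it takes over 32 s, if anything falls off the work surface, if the arm or the gripper's body presses on something with over 40 N, if the wrist force passes 120 N, or if a joint passes its speed limit or range.

## Robot

A 7-joint arm with a two-finger parallel gripper is mounted at the origin on a cart in front of the work surface, level with it; the furniture and walls round the work are solid. World frame = base frame: x ahead of the robot, y to its left, z up, the work surface at z = 0. Lengths are in m, angles in rad, forces in N, time in s.
With the tool pointing down it reaches from about 0.425 to 0.925 m from the base axis. Payload 6.8 kg.
Tool frame: the origin (TCP) lies at the centre of the arm's flange, where the gripper is bolted on; the fingertips stand 173 mm ahead of it and the grasp point (between the pads) lies 155 mm ahead of it (finger_overhang is the distance from the TCP to the fingertips, in m); y points along the fingers, z is the direction in which the jaws open and shut, and the axes are right-handed (so a half turn about y gives the same grasp; the last joint's range is limited). The gripper opens to 85 mm and grips with 20 to 120 N. Pads are 22 mm wide; open, the fingers measure 114 mm over their backs; the gripper's body (76 mm by 85 mm) begins 54 mm behind the grasp point. The pads swing forward as they close: fully open they stand 13 mm farther back than shut.
Start: joints at [-1.294, 0.477, 0.022, 1.555, -0.011, 1.109, -0.083], TCP at [0.253, 0.626, 0.405] pointing down, gripper open.
Joint ranges: [-2.96, 2.96], [-0.34, 2.1], [-1.41, 1.46], [0.24, 2.44], [-1.37, 4.51], [0.17, 1.92], [-2.96, 2.96]. Speed limits (rad/s): [2.39, 2.39, 3.14, 3.14, 3.14, 3.14, 3.14].

## Interface

Orientations are given as a rotation vector (axis times angle).
In Python, from bench import get_obs, grab_frame, hand_in, finger_overhang gives the robot as it stands. The module is installed in compiled form; this text tells all that it offers.
- The arm moves only by the shell command python3 -m jog 'ROWS' [FORCE]. ROWS is JSON, a list of rows, each a list of 3 entries, a list of its own where there are three numbers: the shift along the tool's x, y, z in cm, then the turn about the tool's y in rad, then the gripper command: -1 is fully open, 1 is shut, values between are in proportion. In form: [[[x, y, z], twist, gripper], ...]. A call has 1 to 10 rows; each row is the pose to reach, as a shift and turn from the pose commanded when the call began, along the tool's axes at that moment; what a row does not reach only later rows make up. A row lasts 1/8 s, in which the tool goes at most 62.5 mm and 10.7 degrees, less where a joint would pass 70% of its speed; a pose out of reach is approached as far as the arm can. A call with a gripper value outside its range is refused whole. The fingers move at their own pace and stop on an object; FORCE is the grip in N (left out, the last holds). Time passes only in rows, so rows that repeat a pose let the fingers close. It gives the time, the measured TCP pose, the force and the opening at its end, in the units of the state.
- get_obs(): the state, without advancing time (a new reading comes with each control period).
- grab_frame(name): name is "scene" or "top" or "wrist"; returns a dict with "image" (384x512x3 uint8, blue, green, red), "fx", "fy", "cx", "cy" (pixels), "origin" and "rotation" of the camera in the world. Camera axes: x right, y up, looking along -z (the intrinsics and any distortion apply to the point x, -y, -z); pixel columns grow to the right and rows downward; lengths in m; the calibration is good to about 2 mm. The wrist camera is an equidistant fisheye: a pixel r from the principal point sees the ray r / f radians off the axis. A picture is of the moment at which its call begins. There is no depth.
- hand_in(): hands the job in, once; it reports no verdict.
The state is a dict: "clock": time; "joints": joint angles; "qvel": joint speeds; "tau": joint torques, N m; "tcp_pos": TCP position; "orientation": TCP orientation; "contact_force": force on the tool from outside, world axes, zero at the start; "moment": the same for the moment, N m; "grip_width": finger opening in m.
Only numpy, scipy, OpenCV 4.12 (cv2) and the standard library are available. Lean on these libraries where they do the work, as an engineer would, in place of code of your own. Each camera call takes 0.05 s, during which the arm holds its last target.

## Working session

There is one attempt and no reset: what is moved stays moved. The work goes in short steps, Python scripts to look and compute and a shell command to move; the robot and the scene stay as the last step left them, time stands still between calls to the robot, and variables do not carry over. Pictures are saved under pics/ and viewed, and the job is handed in when it is done.

```bash
mkdir -p pics; cat > h.py <<'E'
import numpy as np, cv2
from bench import get_obs, grab_frame, finger_overhang
def save(name,fn):
    f=grab_frame(name); cv2.imwrite('pics/'+fn+'.png',f['image'])
    np.savez('pics/'+fn+'.npz',**f); return f
E
python3 - <<'E'
from h import *
for n in ['scene','top','wrist']:
    f=save(n,n+'0'); print(n,f['fx'],f['fy'],f['cx'],f['cy'],f['origin'],f['rotation'],[k for k in f])
print(get_obs())
print(finger_overhang)
E
```

```text
scene 463.130074182465 463.130074182465 257.13784692963003 189.4886967722827 [-0.09317603 -0.56525821  0.57339728] [ 0.95808116 -0.44119112 -0.76512856] ['image', 'fx', 'fy', 'cx', 'cy', 'origin', 'rotation']
top 477.83618456453786 477.83618456453786 255.04643847491678 192.6199320681919 [0.37656113 0.0165043  0.95665548] [ 0.13441902 -0.17485666 -1.58256012] ['image', 'fx', 'fy', 'cx', 'cy', 'origin', 'rotation']
wrist 297.3186396354542 297.3186396354542 256.19933681878535 190.68109604568582 [0.18867608 0.65115771 0.37310088] [-0.24388911 -0.16095587  1.17930454] ['image', 'fx', 'fy', 'cx', 'cy', 'origin', 'rotation']
{'clock': 0.15, 'joints': array([-1.2940766 ,  0.47766979,  0.02240051,  1.55615931, -0.01150147,
        1.10930941, -0.08311226]), 'qvel': array([-0.0005734 , -0.00188838,  0.00120957, -0.00464321, -0.00080586,
        0.00015513, -0.00076295]), 'tau': array([ 1.93633598e-03, -5.96925330e+01,  1.60980016e+00, -2.81491846e+01,
        1.26419871e-02,  6.45989217e-03,  1.40333663e-05]), 'tcp_pos': array([0.25333412, 0.62545681, 0.40393746]), 'orientation': array([-1.55103935,  0.30210804, -0.30187347]), 'contact_force': array([-0.34525462,  0.80169693,  0.69174926]), 'moment': array([ 0.02262771,  0.03837691, -0.01135087]), 'grip_width': 0.08575350915609953}
0.1734
```

View pics/scene0.png

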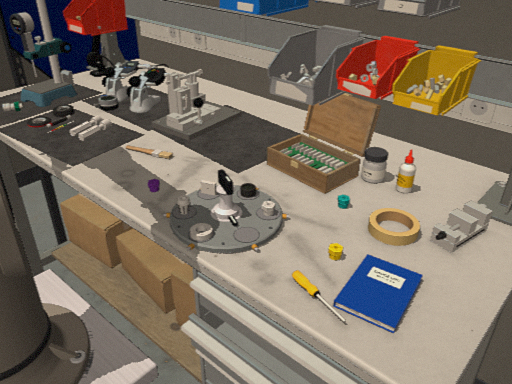

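View pics/top0.png

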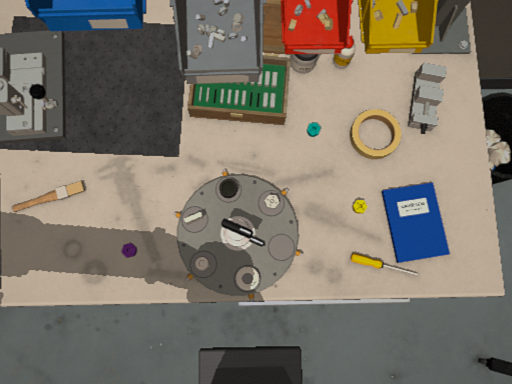

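View pics/wrist0.png

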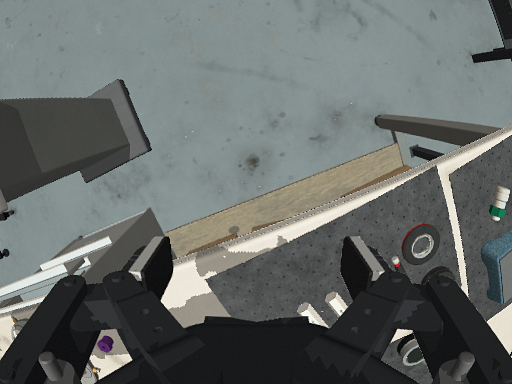

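The top view shows the plate centred near (238,233). The knob bar runs along (222,222)–(265,243), with a possible nut at (272,201) and ring candidates at (248,278) and (203,263). I'll enlarge both views.

```bash
python3 - <<'E'
import cv2
a=cv2.imread('pics/top0.png')[165:305,165:310]; cv2.imwrite('pics/top0z.png',cv2.resize(a,None,fx=4,fy=4,interpolation=cv2.INTER_CUBIC))
a=cv2.imread('pics/scene0.png')[155:260,155:300]; cv2.imwrite('pics/scene0z.png',cv2.resize(a,None,fx=5,fy=5,interpolation=cv2.INTER_CUBIC))
E
```

```text
(no output)
```

View pics/top0z.png

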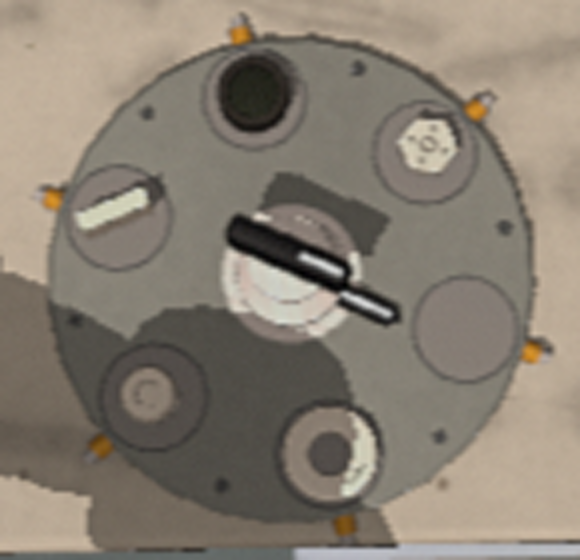

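View pics/scene0z.png

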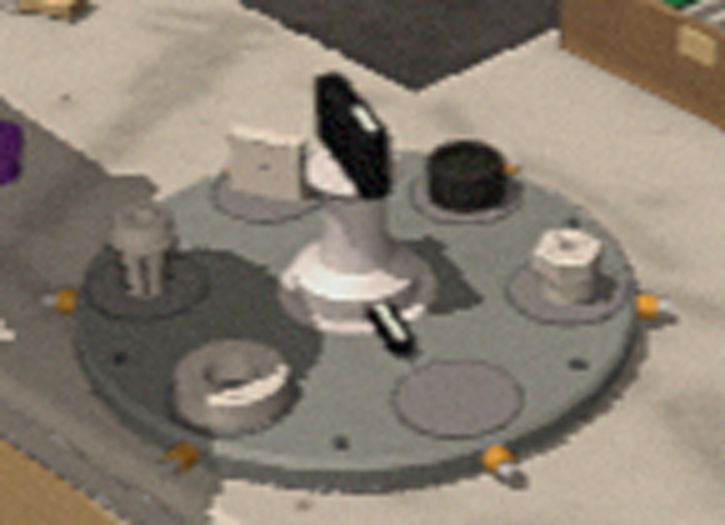

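Top zoom (4×, offset 165,165): the nut is at zoom (428,145), px (272,201). The ring is at (328,453), px (247,278). The pointer tip is at (398,318), px (264.5,244.5), near the empty seat. So the pointer has to turn from the tip toward the nut, which is counter-clockwise in the image. Next I'll measure it.

```bash
cat >> h.py <<'E'
from scipy.spatial.transform import Rotation as Rn
def load(fn): return dict(np.load('pics/'+fn+'.npz'))
def R(f): return Rn.from_rotvec(f['rotation']).as_matrix() if np.size(f['rotation'])==3 else f['rotation']
def ray(f,u,v,fish=False):
    x=(u-f['cx'])/f['fx']; y=(v-f['cy'])/f['fy']
    if fish:
        r=np.hypot(x,y); s=np.sin(r)/r if r>1e-9 else 1; d=np.array([x*s,-y*s,-np.cos(r)])
    else: d=np.array([x,-y,-1.])
    d=R(f)@d; return f['origin'],d/np.linalg.norm(d)
def onz(f,u,v,z,fish=False):
    o,d=ray(f,u,v,fish); return o+d*(z-o[2])/d[2]
def tri(*rs):
    A=np.zeros((3,3));b=np.zeros(3)
    for o,d in rs:
        P=np.eye(3)-np.outer(d,d);A+=P;b+=P@o
    p=np.linalg.solve(A,b); return p,[np.linalg.norm((np.eye(3)-np.outer(d,d))@(p-o)) for o,d in rs]
def cen(mask,box,minA=8):
    u0,v0,u1,v1=box; m=np.zeros_like(mask); m[v0:v1,u0:u1]=mask[v0:v1,u0:u1]
    n,l,s,c=cv2.connectedComponentsWithStats(m.astype(np.uint8))
    return [(s[i,4],c[i].round(2),s[i,:4]) for i in range(1,n) if s[i,4]>=minA]
E
python3 - <<'E'
from h import *
for fn,box in (('top0',(170,165,310,310)),('scene0',(150,150,300,260))):
    f=load(fn);im=f['image'].astype(int)
    dark=(im.max(2)<40); hsv=cv2.cvtColor(f['image'],cv2.COLOR_BGR2HSV)
    br=im.min(2)>165
    org=(hsv[...,0]>8)&(hsv[...,0]<25)&(hsv[...,1]>150)
    for nm,m in(('dark',dark),('bright',br),('orange',org)):
        print(fn,nm,*cen(m,box),sep='\n ')
E
```

```text
top0
 dark
 (np.int32(110), array([227.67, 186.24]), array([221, 181,  14,  14], dtype=int32))
 (np.int32(29), array([229.72, 194.48]), array([221, 188,  16,  10], dtype=int32))
 (np.int32(161), array([235.94, 227.73]), array([222, 219,  32,  19], dtype=int32))
 (np.int32(11), array([258.82, 239.45]), array([255, 238,   9,   5], dtype=int32))
top0
 bright
 (np.int32(81), array([271.44, 200.7 ]), array([265, 195,  13,  13], dtype=int32))
 (np.int32(72), array([192.39, 216.92]), array([184, 212,  17,  10], dtype=int32))
 (np.int32(311), array([234.01, 238.47]), array([221, 228,  30,  21], dtype=int32))
 (np.int32(14), array([244.86, 230.64]), array([240, 229,  10,   5], dtype=int32))
 (np.int32(10), array([253.6, 231. ]), array([253, 228,   2,   7], dtype=int32))
 (np.int32(14), array([256.29, 240.57]), array([251, 238,  12,   6], dtype=int32))
 (np.int32(56), array([254.8 , 279.39]), array([251, 270,   7,  19], dtype=int32))
 (np.int32(219), array([274.12, 302.42]), array([239, 301,  71,   4], dtype=int32))
top0
 orange
 (np.int32(18), array([224.78, 173.5 ]), array([223, 172,   5,   
[... 1349 characters left out ...]
 24,  11], dtype=int32))
 (np.int32(8), array([232.5, 218.5]), array([231, 216,   4,   6], dtype=int32))
 (np.int32(17), array([222.82, 219.53]), array([218, 218,  11,   3], dtype=int32))
 (np.int32(38), array([204.34, 232.74]), array([197, 228,  15,   8], dtype=int32))
 (np.int32(13), array([199.23, 258.  ]), array([197, 256,   6,   4], dtype=int32))
scene0
 orange
 (np.int32(12), array([167.83, 214.58]), array([167, 213,   3,   5], dtype=int32))
 (np.int32(16), array([283.88, 215.94]), array([282, 214,   4,   5], dtype=int32))
 (np.int32(17), array([191.47, 245.53]), array([189, 244,   5,   5], dtype=int32))
 (np.int32(19), array([253.84, 245.79]), array([252, 244,   6,   5], dtype=int32))
```

```bash
python3 - <<'E'
from h import *
t=load('top0');s=load('scene0')
P=lambda a,b:tri(ray(t,*a),ray(s,*b))
print('nuttop',P((271.44,200.7),(267.96,204.29)))
og=[P((177.79,214.36),(167.83,214.58)),P((297.5,252.5),(253.84,245.79)),P((283.25,192.06),(283.88,215.94)),P((250.83,295.83),(253.84,245.79))]
print('org',P((283.25,192.06),(283.88,215.94)),P((297.5,252.5),(253.84,245.79)),P((250.83,295.83),(191.47,245.53)),P((189.89,276.06),(167.83,214.58)))
print('ptrline',P((256.29,240.57),(232.5,218.5)))
print('barline',P((244.9,230.9),(228,178.5)))
# pixel masks fit
im=t['image'].astype(int)
O=[(224.78,173.5),(283.25,192.06),(177.79,214.36),(297.5,252.5),(189.89,276.06),(250.83,295.83)]
for z in(.008,.016):
    Q=np.array([onz(t,*o,z)[:2] for o in O]); c=Q.mean(0); print(z,c,np.hypot(*(Q-c).T),np.degrees(np.arctan2(*(Q-c).T[::-1])))
# bar mask: dark or line
m=((im.max(2)<60)).astype(np.uint8); m[:, :215]=0;m[:212]=0;m[:,270:]=0;m[252:]=0
m=cv2.morphologyEx(m,cv2.MORPH_CLOSE,np.ones((5,5),np.uint8))
cv2.imwrite('pics/m.png',cv2.resize(m[165:305,165:310]*255,None,fx=4,fy=4))
E
```

```text
nuttop (array([ 0.54258557, -0.04068897,  0.03792715]), [np.float64(0.00010184542012727945), np.float64(0.00010184542012741177)])
org (array([ 0.56538049, -0.06701217,  0.00854152]), [np.float64(2.231509526218716e-05), np.float64(2.231509526221983e-05)]) (array([ 0.44247435, -0.09076318,  0.01160379]), [np.float64(0.000486479850185026), np.float64(0.00048647985018505447)]) (array([0.36171385, 0.00196251, 0.01026292]), [np.float64(0.0007368554637471867), np.float64(0.0007368554637470998)]) (array([0.4009299 , 0.12061856, 0.00916627]), [np.float64(0.0002962493551671804), np.float64(0.00029624935516729233)])
ptrline (array([ 0.46626565, -0.00978095,  0.02615832]), [np.float64(0.00013413446483380464), np.float64(0.0001341344648337811)])
barline (array([0.47656423, 0.01189905, 0.10849235]), [np.float64(0.0007626584812133433), np.float64(0.0007626584812133818)])
0.008 [0.48333006 0.02682464] [0.12490859 0.1247796  0.12520388 0.124988   0.12463327 0.12464441] [  11.19383965  -48.80997448   71.41763828 -108.78269746  131.22497823
 -168.69569664]
0.016 [0.48242968 0.0267376 ] [0.12385524 0.12372734 0.12414804 0.12393398 0.12358224 0.12359328] [  11.19383965  -48.80997448   71.41763828 -108.78269746  131.22497823
 -168.69569664]
```

View pics/m.png

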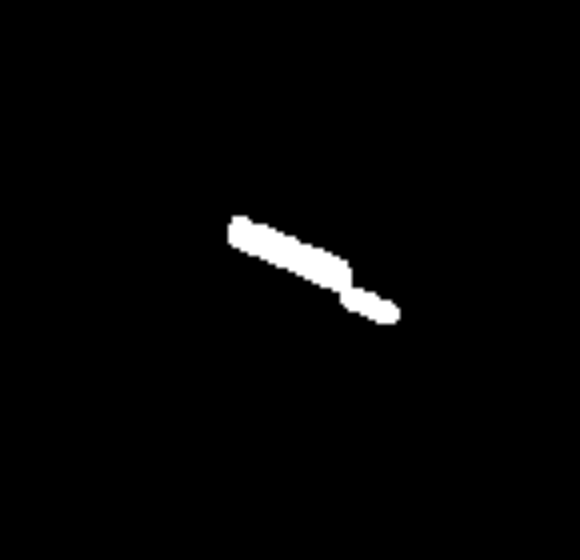

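The plate centre is at (0.483, 0.027), the nut at −48.7° and the pointer at about −114°. The turn is therefore about +65° (counter-clockwise from above). I'll refine this and compute the first move.

```bash
python3 - <<'E'
from h import *
t=load('top0');im=t['image'].astype(int)
m=((im.max(2)<60)).astype(np.uint8); m[:, :215]=0;m[:212]=0;m[:,270:]=0;m[252:]=0
m=cv2.morphologyEx(m,cv2.MORPH_CLOSE,np.ones((5,5),np.uint8))
def ang(pts,z):
    Q=np.array([onz(t,u,v,z)[:2] for u,v in pts],np.float32); vx,vy,x,y=cv2.fitLine(Q,cv2.DIST_L2,0,.01,.01).ravel()
    (c,wh,a)=cv2.minAreaRect(Q); return np.degrees(np.arctan2(vy,vx)),(x,y),c,wh,a
v,u=np.nonzero(m); pts=np.c_[u,v]
print('bar',ang(pts[u<251],.108)); print('ptr',ang(pts[u>=252],.026))
C=np.array([.483,.0268]); 
tip=onz(t,264.5,244.2,.026)[:2]; print('tip',tip-C,np.degrees(np.arctan2(*(tip-C)[::-1])))
o=get_obs(); M=Rn.from_rotvec(o['orientation']).as_matrix(); print(M.round(3)); 
print('z yaw',np.degrees(np.arctan2(M[1,2],M[0,2])))
print('shift tool cm', 100*M.T@(np.array([.483,.0268,.40])-o['tcp_pos']))
E
```

```text
bar (np.float32(63.726692), (np.float32(0.48165864), np.float32(0.027296446)), (0.48128625750541687, 0.026112109422683716), (0.06016181781888008, 0.0165996290743351), 61.592063903808594)
ptr (np.float32(56.30015), (np.float32(0.46603113), np.float32(-0.011881014)), (0.4669061005115509, -0.009583044797182083), (0.03284703195095062, 0.015238122083246708), 50.24431228637695)
tip [-0.02395606 -0.05250754] -114.52438817526854
[[ 0.927 -0.     0.375]
 [-0.375 -0.001  0.927]
 [ 0.    -1.    -0.001]]
z yaw 67.94902508462648
shift tool cm [ 43.7619826    0.46531019 -46.86353946]
```

```bash
python3 -m jog '[[[4,0,-4],0.14,-1],[[8,0,-8.5],0.28,-1],[[12,0,-13],0.43,-1],[[16,0,-17],0.57,-1],[[20,0,-21.5],0.72,-1],[[24,0,-26],0.87,-1],[[28,0,-30],1.02,-1],[[32,0,-34.5],1.17,-1],[[36,0,-38.5],1.32,-1],[[38,0,-40.7],1.42,-1]]'
python3 - <<'E'
from h import *
save('wrist','wrist1'); o=get_obs(); M=Rn.from_rotvec(o['orientation']).as_matrix(); print(o['clock'],o['joints'].round(3),o['tcp_pos']); 
print('z yaw',np.degrees(np.arctan2(M[1,2],M[0,2])))
E
```

```text
clock: 1.4
tcp_pos: [0.4533, 0.1029, 0.4048]
orientation: [-1.085, 1.385, -1.385]
contact_force: [-0.3, 1.1, -0.9]
grip_width: 0.0852
1.45 [-0.818  0.126  0.513  2.065 -0.073  0.967 -0.514] [0.45411817 0.10034464 0.40489706]
z yaw -14.215493137318553
```

View pics/wrist1.png

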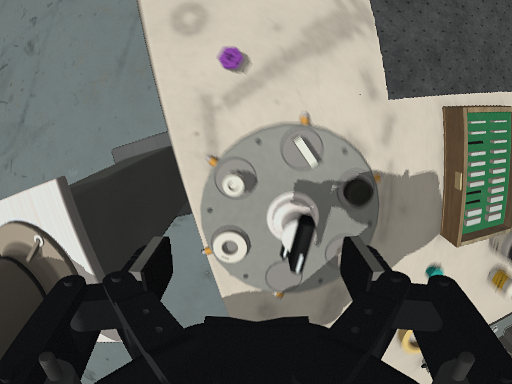

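The wrist view shows the plate with the bar at (300,243), the ring at (231,246), and the nut hidden behind the right finger. I'll settle, then measure the remaining shift.

```bash
python3 -m jog '[[[0,0,0],0,-1],[[0,0,0],0,-1],[[0,0,0],0,-1]]'
cat >> h.py <<'E'
def delta(target,yaw=None):
    o=get_obs(); M=Rn.from_rotvec(o['orientation']).as_matrix(); y=np.degrees(np.arctan2(M[1,2],M[0,2]))
    print('clk',o['clock'],'tcp',o['tcp_pos'].round(4),'yaw',y.round(2),'tilt y',M[:,1].round(4),'F',o['contact_force'].round(1),'w',o['grip_width'].round(4),'j',o['joints'].round(2))
    print('shift cm',(100*M.T@(np.array(target)-o['tcp_pos'])).round(2),'twist',None if yaw is None else np.radians(y-yaw).round(3))
E
python3 - <<'E'
from h import *
delta([.4825,.0268,.33],-25)
f=save('wrist','wrist2')
E
```

```text
clock: 1.82
tcp_pos: [0.4525, 0.1071, 0.4046]
orientation: [-1.091, 1.378, -1.377]
contact_force: [0.8, 0.5, 0.0]
grip_width: 0.0851Traceback (most recent call last):
  File "<stdin>", line 2, in <module>
  File "h.py", line 28, in delta
    print('clk',o['clock'],'tcp',o['tcp_pos'].round(4),'yaw',y.round(2),'tilt y',M[:,1].round(4),'F',o['contact_force'].round(1),'w',o['grip_width'].round(4),'j',o['joints'].round(2))
                                                                                                                                     ^^^^^^^^^^^^^^^^^^^^^
AttributeError: 'float' object has no attribute 'round'
```

```bash
sed -i "s/o\['clock'\],/round(float(o['clock']),2),/; s/o\['grip_width'\].round(4)/round(float(o['grip_width']),4)/" h.py
python3 - <<'E'
from h import *
f=save('wrist','wrist2')
delta([.4825,.0268,.33],-25)
# pointer/bar from wrist view
im=f['image'].astype(int)
m=(im.max(2)<45)
print(*cen(m,(200,100,400,300)),sep='\n'); 
a=f['image'][110:310,190:390]; cv2.imwrite('pics/w2z.png',cv2.resize(a,None,fx=3,fy=3,interpolation=cv2.INTER_CUBIC))
E
```

```text
clk 1.88 tcp [0.4525 0.1069 0.4046] yaw -13.26 tilt y [-2.e-04  1.e-04 -1.e+00] F [ 0.6 -0.4  0.2] w 0.0854 j [-0.82  0.13  0.5   2.07 -0.07  0.97 -0.51]
shift cm [7.11 7.46 4.76] twist 0.205
(np.int32(677), array([358.19, 193.29]), array([344, 179,  30,  30], dtype=int32))
(np.int32(895), array([301.66, 242.75]), array([286, 215,  30,  60], dtype=int32))
(np.int32(2299), array([366.96, 275.22]), array([340, 237,  60,  63], dtype=int32))
(np.int32(29), array([282.52, 253.03]), array([281, 247,   4,  13], dtype=int32))
```

View pics/w2z.png

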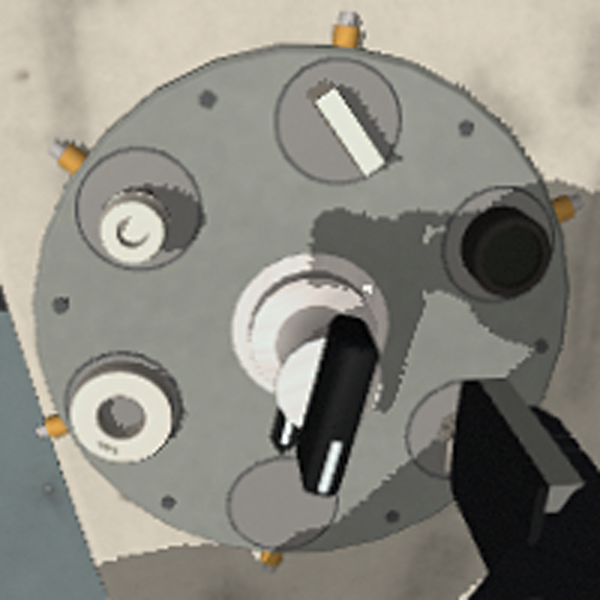

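Wrist zoom (3×, offset 190,110): the bar runs from about (357,322) to (320,490), with its white line at (333,443)–(323,490). The pointer arm shows at (285,435). The nut seat is mostly behind the finger. I'll take a second measure of the bar from this view.

```bash
python3 - <<'E'
from h import *
f=load('wrist2');im=f['image'].astype(int)
Z=lambda a,b:((a+.5)/3-.5+190,(b+.5)/3-.5+110)
br=im.min(2)>140
print(*cen(br,(285,250,310,280),4),sep='\n')
a=onz(f,*Z(334,443),.108,True);b=onz(f,*Z(323,490),.108,True)
print(a,b,np.degrees(np.arctan2(*(b-a)[:2][::-1])))
m=(im.max(2)<45).astype(np.uint8); n,l,s,c=cv2.connectedComponentsWithStats(m)
k=l[243,302]; v,u=np.nonzero(l==k)
Q=np.array([onz(f,x,y,.108,True)[:2] for x,y in zip(u,v)],np.float32)
print(cv2.minAreaRect(Q)); print(cv2.boxPoints(cv2.minAreaRect(Q)))
# plate centre from oranges & check
hsv=cv2.cvtColor(f['image'],cv2.COLOR_BGR2HSV);org=(hsv[...,0]>8)&(hsv[...,0]<25)&(hsv[...,1]>150)
O=[c for _,c,_ in cen(org,(190,100,400,310))]
Q=np.array([onz(f,*o,.009,True)[:2] for o in O]); print(Q)
from scipy.optimize import least_squares
print(least_squares(lambda p:np.hypot(*(Q-p[:2]).T)-.1248,[.48,.03]).x)
# wrist line + top line triangulate
t=load('top0'); print(tri(ray(f,*((np.array(Z(334,443))+Z(323,490))/2),True),ray(t,244.9,230.9)))
E
```

```text
(np.int32(20), array([286.55, 252.05]), array([285, 250,   6,   8], dtype=int32))
(np.int32(59), array([299.47, 265.22]), array([296, 257,   8,  17], dtype=int32))
(np.int32(6), array([308.67, 258.17]), array([308, 256,   2,   5], dtype=int32))
(np.int32(8), array([307.62, 264.38]), array([306, 263,   4,   3], dtype=int32))
(np.int32(21), array([306.67, 269.57]), array([304, 267,   6,   6], dtype=int32))
(np.int32(9), array([303.33, 276.78]), array([303, 274,   2,   6], dtype=int32))
(np.int32(5), array([307.6, 276.6]), array([306, 275,   4,   4], dtype=int32))
[0.47851308 0.02158548 0.108     ] [0.47162037 0.00387473 0.108     ] -111.26510229305686
((0.47968071699142456, 0.034908052533864975), (0.06643029302358627, 0.021182846277952194), 65.66993713378906)
[[4.5634556e-01 9.0064202e-03]
 [4.7564709e-01 2.7924776e-04]
 [5.0301588e-01 6.0809687e-02]
 [4.8371434e-01 6.9536857e-02]]
[[ 0.52174635  0.14511629]
 [ 0.40003011  0.12123602]
 [ 0.60488178  0.05247027]
 [ 0.35862864  0.00331145]
 [ 0.44095176 -0.09290165]]
[0.48180223 0.02625121]
(array([0.47560685, 0.01247227, 0.10752751]), [np.float64(0.0004971944154826372), np.float64(0.0004971944154825816)])
```

```bash
python3 -m jog '[[[2,1,1.4],0.05,-1],[[5,3,3.4],0.12,-1],[[7.1,5.5,4.75],0.19,-1],[[7.1,7.4,4.75],0.19,-1],[[7.1,7.4,4.75],0.19,-1],[[7.1,7.4,4.75],0.19,-1]]'
python3 - <<'E'
from h import *
delta([.4825,.0267,.253],-24)
f=save('wrist','wrist3')
E
```

```text
clock: 2.62
tcp_pos: [0.4828, 0.0254, 0.3311]
orientation: [-0.977, 1.514, -1.515]
contact_force: [-0.1, 1.1, -0.0]
grip_width: 0.0853
clk 2.62 tcp [0.4828 0.0254 0.3311] yaw -24.32 tilt y [ 5.e-04 -1.e-04 -1.e+00] F [-0.1  1.1 -0. ] w 0.0853 j [-0.66  0.28  0.57  2.11 -0.21  0.81 -0.39]
shift cm [-0.1   7.81 -0.08] twist -0.006
```

View pics/wrist3.png

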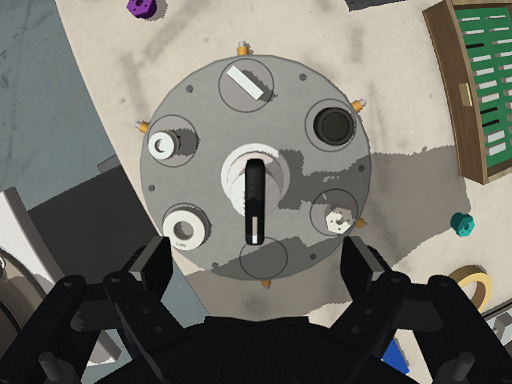

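The bar is upright at (256,203) and centred between the jaws. The nut is at (339,220) and the ring at (186,230), both clear of the fingers' footprint. Now I'll descend, with the jaws open and centred.

```bash
python3 -m jog '[[[-0.1,3,0],0,-1],[[-0.1,6,0],0,-1],[[-0.1,7.7,0],0,-1],[[-0.1,7.7,0],0,-1],[[-0.1,7.7,0],0,-1]]' 30
python3 - <<'E'
from h import *
delta([.4825,.0267,.253],-24)
f=save('wrist','wrist4')
E
```

```text
clock: 3.3
tcp_pos: [0.4835, 0.0266, 0.2546]
orientation: [-0.976, 1.514, -1.514]
contact_force: [0.5, -0.1, -0.5]
grip_width: 0.0855
clk 3.3 tcp [0.4835 0.0266 0.2546] yaw -24.3 tilt y [ 1.5e-03  4.0e-04 -1.0e+00] F [ 0.5 -0.1 -0.5] w 0.0855 j [-0.58  0.42  0.49  2.16 -0.33  0.64 -0.29]
shift cm [ 0.03  0.16 -0.1 ] twist -0.005
```

View pics/wrist4.png

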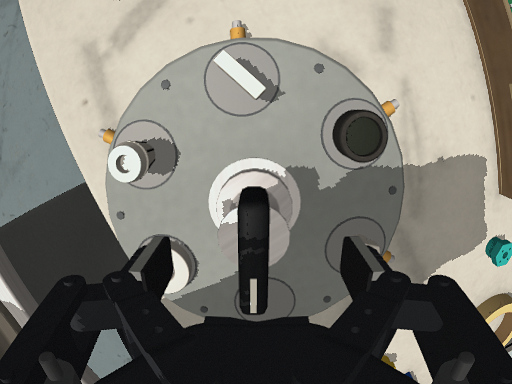

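The bar stands between the open pads at x≈254, against a jaw centre of 256. Closing.

```bash
python3 -m jog '[[[0,0.1,-0.1],0,0],[[0,0.1,-0.1],0,0.4],[[0,0.1,-0.1],0,1],[[0,0.1,-0.1],0,1],[[0,0.1,-0.1],0,1],[[0,0.1,-0.1],0,1],[[0,0.1,-0.1],0,1],[[0,0.1,-0.1],0,1]]' 30
python3 - <<'E'
from h import *
delta([.4825,.0267,.253],41.4)
f=save('wrist','wrist5')
E
```

```text
clock: 4.35
tcp_pos: [0.4822, 0.0269, 0.2529]
orientation: [-0.977, 1.514, -1.515]
contact_force: [0.9, -0.6, 3.1]
grip_width: 0.0133
clk 4.35 tcp [0.4822 0.0269 0.2529] yaw -24.3 tilt y [ 6.e-04  0.e+00 -1.e+00] F [ 0.9 -0.6  3.1] w 0.0133 j [-0.58  0.42  0.49  2.16 -0.33  0.63 -0.28]
shift cm [ 0.01 -0.01  0.03] twist -1.147
```

View pics/wrist5.png

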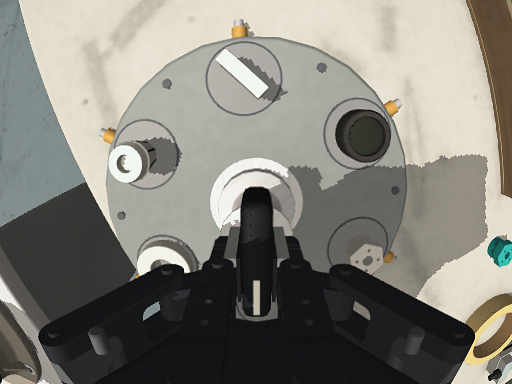

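The bar is gripped at 13.3 mm opening with low forces. Now I'll turn +65.7° (twist −1.147) in place.

```bash
python3 -m jog '[[[0,0,0],-0.08,1],[[0,0,0],-0.2,1],[[0,0,0],-0.34,1],[[0,0,0],-0.48,1],[[0,0,0],-0.62,1],[[0,0,0],-0.76,1],[[0,0,0],-0.9,1],[[0,0,0],-1.03,1],[[0,0,0],-1.11,1],[[0,0,0],-1.147,1]]' 
python3 -m jog '[[[0,0,0],0,1],[[0,0,0],0,1],[[0,0,0],0,1]]' 
python3 - <<'E'
from h import *
delta([.4825,.0267,.253],41.4)
f=save('wrist','wrist6');save('top','top6');save('scene','scene6')
a=cv2.imread('pics/scene6.png')[130:270,130:310]; cv2.imwrite('pics/scene6z.png',cv2.resize(a,None,fx=4,fy=4,interpolation=cv2.INTER_CUBIC))
E
```

```text
clock: 5.65
tcp_pos: [0.483, 0.0271, 0.2529]
orientation: [-1.466, 0.659, -0.663]
contact_force: [5.0, -1.3, -3.1]
grip_width: 0.0137
clock: 6.02
tcp_pos: [0.483, 0.0271, 0.2529]
orientation: [-1.466, 0.66, -0.664]
contact_force: [6.3, -0.5, -2.7]
grip_width: 0.0135
clk 6.03 tcp [0.483  0.0271 0.2529] yaw 41.4 tilt y [ 2.6e-03  1.0e-04 -1.0e+00] F [ 6.3 -0.5 -2.7] w 0.0135 j [-0.34  0.39  0.19  2.14 -0.12  0.62  0.66]
shift cm [-0.   -0.01 -0.06] twist 0.0
```

View pics/wrist6.png

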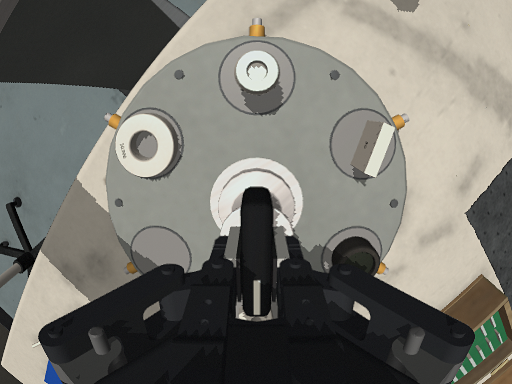

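View pics/scene6z.png

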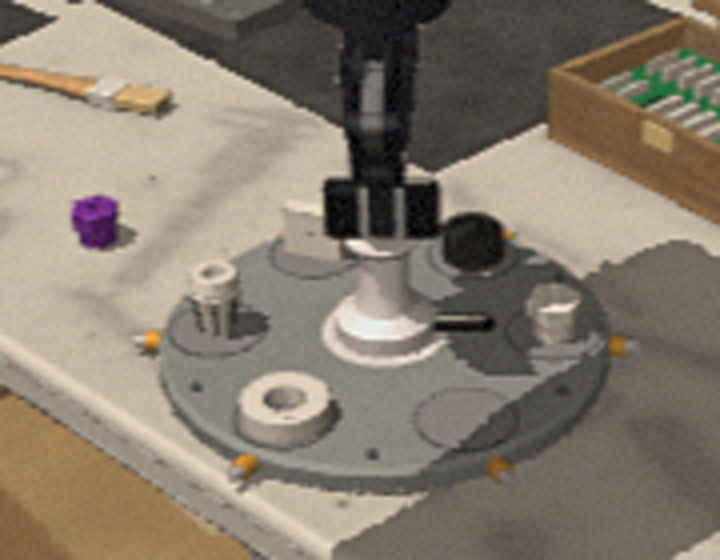

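The pointer (arm end at zoom (490,322)) now aims at the nut at zoom (553,315). In the wrist view the opposite seat (257,75) lies in line with the bar at x≈257. Now I'll release and lift.

```bash
python3 -m jog '[[[0,0,-0.06],0,0.5],[[0,0,-0.06],0,0],[[0,0,-0.06],0,-1],[[0,0,-0.06],0,-1],[[0,0,-0.06],0,-1],[[0,0,-0.06],0,-1],[[0,0,-0.06],0,-1]]' 
python3 -m jog '[[[0,-2,0],0,-1],[[0,-5,0],0,-1],[[0,-9,0],0,-1],[[0,-12,0],0,-1],[[0,-12,0],0,-1],[[0,-12,0],0,-1]]' 
python3 - <<'E'
from h import *
delta([.4825,.0267,.253],41.4)
f=save('wrist','wrist7');save('top','top7');save('scene','scene7')
a=cv2.imread('pics/scene7.png')[130:270,130:310]; cv2.imwrite('pics/scene7z.png',cv2.resize(a,None,fx=4,fy=4,interpolation=cv2.INTER_CUBIC))
E
```

```text
clock: 7.05
tcp_pos: [0.4816, 0.0266, 0.2527]
orientation: [-1.467, 0.662, -0.662]
contact_force: [-0.4, 0.3, -0.1]
grip_width: 0.0854
clock: 7.8
tcp_pos: [0.4812, 0.0266, 0.3721]
orientation: [-1.468, 0.663, -0.662]
contact_force: [-0.6, -0.5, 0.0]
grip_width: 0.0855
clk 7.8 tcp [0.4812 0.0266 0.3721] yaw 41.43 tilt y [-8.e-04 -0.e+00 -1.e+00] F [-0.6 -0.5  0. ] w 0.0855 j [-0.39  0.2   0.23  2.05 -0.06  0.9   0.6 ]
shift cm [ 0.08 11.91  0.11] twist 0.0
```

View pics/wrist7.png

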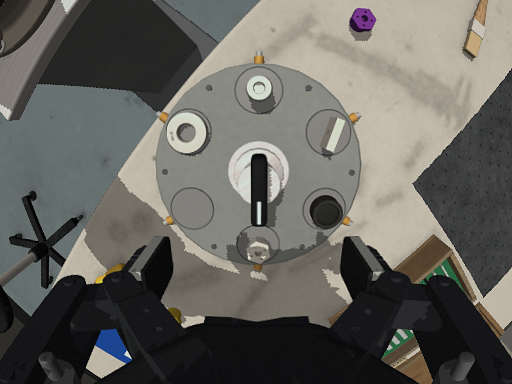

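View pics/top7.png

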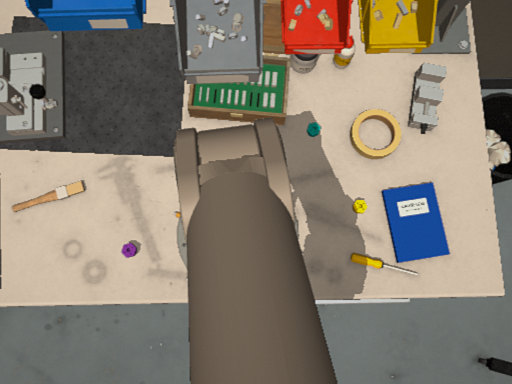

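View pics/scene7z.png

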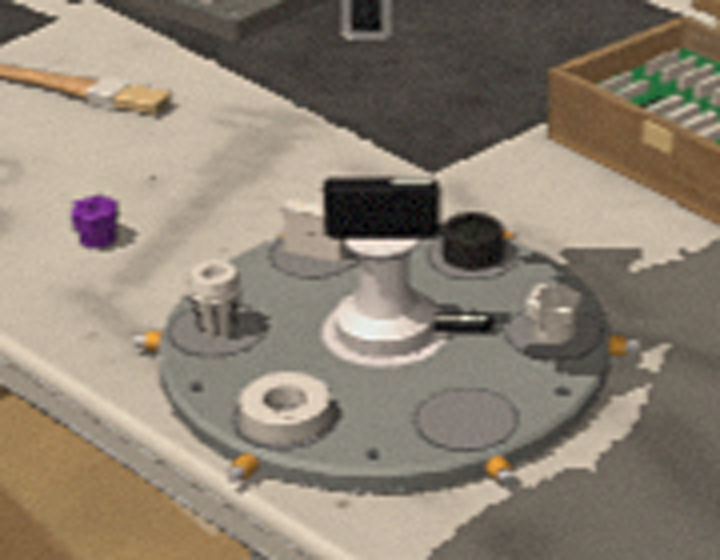

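The wrist view shows the bar's white end (259,213) in line with the nut at (258,249). The ring at (187,132) is on its seat. Now I'll check the angle numerically.

```bash
python3 - <<'E'
from h import *
f=load('wrist7');im=f['image'].astype(int)
m=(im.max(2)<45).astype(np.uint8); n,l,s,c=cv2.connectedComponentsWithStats(m); k=l[185,259]; print(s[k],c[k])
v,u=np.nonzero((l==k)); Q=np.array([onz(f,x,y,.108,True)[:2] for x,y in zip(u,v)],np.float32)
print('bar rect',cv2.minAreaRect(Q))
print(*cen(im.min(2)>165,(248,195,272,264),4),sep='\n')
hsv=cv2.cvtColor(f['image'],cv2.COLOR_BGR2HSV);org=(hsv[...,0]>8)&(hsv[...,0]<25)&(hsv[...,1]>130)
O=[c for _,c,_ in cen(org,(150,40,365,275))]
P=np.array([onz(f,*o,.009,True)[:2] for o in O]); C=P.mean(0); print(len(P),C,np.degrees(np.arctan2(*(P-C).T[::-1])).round(2))
for px in ((258,249),): 
    p=onz(f,*px,.039,True)[:2]; print('nut',p,np.degrees(np.arctan2(*(p-C)[::-1])),np.hypot(*(p-C)))
w=onz(f,259,212.5,.108,True)[:2]; print('barline',np.degrees(np.arctan2(*(w-C)[::-1])))
s=load('scene7')
for a in ((490,322),(462,322)): 
    p=onz(s,(a[0]+.5)/4-.5+130,(a[1]+.5)/4-.5+130,.026)[:2]; print('ptr scene',p,np.degrees(np.arctan2(*(p-C)[::-1])))
cv2.imwrite('pics/w7z.png',cv2.resize(f['image'][130:280,180:340],None,fx=4,fy=4,interpolation=cv2.INTER_CUBIC))
E
```

```text
[251 154  17  73 987] [258.52178318 186.69604863]
bar rect ((0.48016101121902466, 0.029598215594887733), (0.012781617231667042, 0.06134600564837456), 41.200706481933594)
(np.int32(23), array([249.04, 198.35]), array([248, 195,   3,   8], dtype=int32))
(np.int32(7), array([270.71, 197.86]), array([270, 196,   2,   5], dtype=int32))
(np.int32(66), array([259. , 212.5]), array([258, 202,   3,  22], dtype=int32))
(np.int32(54), array([258.87, 244.72]), array([250, 242,  18,   7], dtype=int32))
(np.int32(9), array([248.89, 257.33]), array([248, 256,   3,   4], dtype=int32))
(np.int32(6), array([263.  , 256.83]), array([262, 256,   3,   3], dtype=int32))
6 [0.48188178 0.02720145] [ 131.23 -168.94   71.46 -108.83   11.39  -48.73]
nut [ 0.53814304 -0.03630688] -48.46265570294491 0.0848447913665668
barline -46.666359057762904
ptr scene [ 0.516679   -0.01875011] -52.86485296206937
ptr scene [ 0.50668496 -0.00774207] -54.63257451476701
```

View pics/w7z.png

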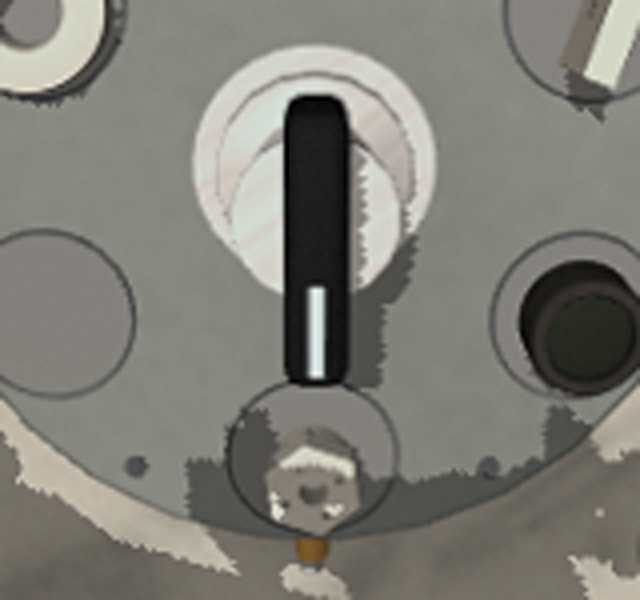

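The bar's direction fits to −48.8°, while the nut and its seat are at −48.5 to −48.7°. My hand-picked scene-view pointer pixels disagree, at about −53°. I'll check that with proper masks.

```bash
python3 - <<'E'
from h import *
s=load('scene7');im=s['image'].astype(int);C=np.array([.4825,.0268])
A=lambda p:np.degrees(np.arctan2(*(p-C)[::-1])).round(2)
print('bright',*cen(im.min(2)>110,(238,204,256,216),2),sep='\n')
print('dark',*cen(im.max(2)<50,(238,204,258,216),2),sep='\n')
print('bar',*cen(im.max(2)<45,(205,170,245,195),20),sep='\n')
print(im.mean(2)[205:217,236:258].astype(int))
for z in (.022,.026,.030):
  for p in ((249.5,210.3),(245.8,210.3)): q=onz(s,*p,z)[:2]; print(z,q,A(q),np.hypot(*(q-C)))
# orange cross-check of scene calibration
hsv=cv2.cvtColor(s['image'],cv2.COLOR_BGR2HSV);org=(hsv[...,0]>8)&(hsv[...,0]<25)&(hsv[...,1]>150)
for n,c,_ in cen(org,(160,175,300,260)): q=onz(s,*c,.009)[:2]; print('org',c,q,A(q),np.hypot(*(q-C)))
E
```

```text
bright
(np.int32(53), array([248.06, 205.13]), array([238, 204,  18,   4], dtype=int32))
(np.int32(12), array([244.5, 209. ]), array([239, 209,  12,   1], dtype=int32))
(np.int32(35), array([246.97, 214.43]), array([238, 213,  18,   3], dtype=int32))
dark
(np.int32(32), array([246.31, 211.28]), array([239, 209,  15,   4], dtype=int32))
bar
(np.int32(362), array([224.67, 181.94]), array([211, 175,  30,  15], dtype=int32))
(np.int32(20), array([242.5, 192. ]), array([241, 190,   4,   5], dtype=int32))
[[ 96  85  95 128 129 127 127 127 130 132 128 124 130 130 128 126 129 128
  127 125 130 127]
 [103  97  86  78  70  72  75  78  98 128 131 125 128 131 130 129 128 130
  131 128 122 131]
 [109 110 108  97  75  61  68  61  68  92 121 111  91 117 127 128 131 129
  127 129 129 127]
 [112 112  91  69  68  63  53  53  52  68  81  66  54  59  69  61  67  73
   79  77  76  93]
 [115 116 114 132 148 146 149 148 144 192 228 192 166 148 175 114  38  51
   73  64  64  86]
 [126 111  79  57  63  60  57  58  61  83  86  76  74  70  70  36  17  39
   64  67  72  93]
 [171  97  54  17  21  20  18  27  33
[... 460 characters left out ...]
9 127 127 129 132 132 132 130 130 129 128
  130 131 129 122]]
0.022 [ 0.51686182 -0.01105035] -47.77 0.05112126690621134
0.022 [ 0.51154417 -0.00519304] -47.77 0.04321016977467003
0.026 [ 0.51243643 -0.01507074] -54.44 0.05147182248080612
0.026 [ 0.50715735 -0.00925592] -55.63 0.04368082646917106
0.03 [ 0.50801103 -0.01909113] -60.93 0.05250531784985763
0.03 [ 0.50277053 -0.0133188 ] -63.19 0.04494900214153059
org [167.73 214.55] [0.40078154 0.12126621] 130.86 0.124907049164748
org [283.88 216.  ] [ 0.56464715 -0.06754747] -48.95 0.12509836096106808
org [191.47 245.53] [0.36330649 0.00276803] -168.6 0.12159205831245726
org [253.84 245.79] [ 0.44454087 -0.08828846] -108.25 0.12118683864506614
```

The pointer's direction in the scene view is −47.8°, which doesn't depend on the assumed height. The −53° came from the assumed pointer height: 4 mm of height shifts it about 7°. The views now agree with the nut's −48.6° to within about 1°.

```bash
python3 -c "
from bench import *
print(hand_in()); o=get_obs(); print(o['clock'],o['contact_force'],o['grip_width'])"
```

```text
the job is handed in; nothing more can be done
None
the job is handed in; nothing more can be done
```

I turned the selector the short way, about 66° counter-clockwise seen from above, so that its pointer points at the spanner nut. I then opened the gripper, lifted 12 cm clear and handed in, at about 8 s on the clock.

**Alignment:** after release the wrist view puts the grip bar at −48.8°, and the nut and its seat at −48.5° to −48.7°. The pointer's line direction in the scene view gives −47.8°, accurate to 1–2°.

**Nut and ring:** both were still on their seats in the last pictures. The contact force readings stayed below about 7 N.

**Checks that disagreed or could not be made:**
- **Pointer tip:** placing the pointer by single points in the scene view gave −53° to −55°. That check depends strongly on the assumed pointer height (4 mm shifts it by about 7°), so I did not rely on it.
- **Bar's white line:** in the wrist view, the line's position relative to the plate centre gave −46.7°. That is within the calibration's 2 mm.
- **Top camera:** the arm blocked its view at the end, so there was no final check from it.

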